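Draw the projector bin to the front of the slide rack with the pull hook

TASK

Take the pull hook from its orange rest, hook the wire handle of the orange bin under the wire shelf and draw the bin forward in its lane until it sits square and flush against both yellow stop tabs; hold it snug against them with a steady pull of about 12 N for a second. Delicate lamp projectors are in it: go gently, never above 18 N on the bin, touch it with nothing but the hook, and leave the other two bins and the spare projector on the bench alone. Then lay the hook back in its rest as you found it.

Things in the scene. Friction and masses are not known exactly. Their poses are not given: they have to be found in the camera images.
- rack: slide rack, fixed grey steel base 300 x 320 mm with three lanes. Origin on the bench, mid-width, at the stop tabs' inner faces; x runs along the lanes away from the robot side, y left, z up. Lane floor at z = 6 mm; lane centres at y = -104, 0, +104 mm; guides 4 mm thick, up to z = 28, leave each lane 100 mm clear (x 4 to 294 mm)
- stops (a point): level of the tops of the stop tabs (z = 42 mm), above the rack's origin. Each lane ends at the front in two fixed yellow steel tabs, 18 mm wide, 4 mm thick, centred 41 mm left and right of the lane's centre; their inner faces are at rack x = 0 and 64 mm is free between them, where the bin's handle comes through
- shelf_edge (a point): middle of the lower front edge of the wire shelf over the rack: it covers rack x = 60 to 292 mm, its underside 128 mm above the bench, on four dark legs at its corners (12 mm square, at y = -166 and +166 mm)
- orange_bin: orange bin, 88 wide x 140 long x 55 mm high, 0.6 to 0.96 kg, in any one of the lanes, 90 to 120 mm behind the tabs, up to 0.06 rad askew, sliding with friction (2 to 6 N). Origin: middle of its front wall's lower edge; x points back along it. Home: origin at rack x = 0, yaw as the rack.
- orange_bin_handle (a point): middle of the front bar of the bin's bow handle, 30 mm before its front wall, 30 mm above its underside (36 mm above the bench). Bow of 7 mm round steel wire in a level plane, 48 mm wide at the wall, front bar 16 mm long; open from above, 26 mm from wall to bar, about 40 mm wide. The hook drops in and pulls on the bar
- orange_bin_left (a point): left (+y) front lower corner of the orange bin, 44 mm left of its origin, 10 mm up. If one corner meets its tab first, a firmer steady pull (9 to 13 N in all) turns the bin until both seat; bin and tabs are stiff, so the force climbs fast once both touch
- orange_bin_right (a point): right (-y) front lower corner of the orange bin, 44 mm right of its origin, 10 mm up
- pull_hook: pull hook, 0.14 kg. Origin: middle of its black and red handle, 104 long (x) x 18 wide (y) x 24 mm high (z), gripped from above across y at the origin. A 7 mm round shank runs from the handle's +x end, level, to x = 125 mm, then turns down to the tip. It may slip a few mm in the grip
- hook_tip (a point): centre of the round end of the hook's turned-down tip, at (121, 0, -36) mm in the pull hook's frame; lowest point z = -39.5 mm. The down-turned part is 7 mm round and leans back 4 mm towards the tip; its pulling face is about 119 mm ahead of the hook's origin at half its height
- rest: the hook's fixed rest: black base 124 x 60 x 6 mm, two orange notched uprights 8 mm thick at x = -44 and +44 mm (80 mm clear between them). Origin on the bench under its middle; x along the lying hook, towards its tip. Notches 24 mm wide, flared at the top (up to 74 mm), floor 50 mm up: the lying hook's origin is 62 mm above the rest's, axes parallel
- blue_bin: blue bin of the same size and form in another lane (leave)
- grey_bin: grey bin of the same size and form in another lane (leave)
- spare_projector: a lamp projector lying on the bench, 58 mm round, 70 mm over its ears, 37 mm high; origin under its middle (leave)

How it is judged:
By the outcome, as a careful person would: the job done as asked, in the order asked, and still so for the second after the job is handed in, with the robot touching nothing.
It also fails if it takes over 69 s, if anything falls off the work surface, if the arm or the gripper's body presses on something with over 40 N, if the wrist force passes 120 N, or if a joint passes its speed limit or range.

ROBOT

A 6-joint arm with a two-finger parallel gripper is mounted at the origin on the work surface. World frame = base frame: x ahead of the robot, y to its left, z up, the work surface at z = 0. Lengths are in m, angles in rad, forces in N, time in s.
With the tool pointing down it reaches from about 0.375 to 0.975 m from the base axis. Payload 3.8 kg.
Tool frame: the origin (TCP) lies at the very end of the fingers, on their centre line; the grasp point (between the pads) lies 19 mm behind it; z points along the fingers, y is the line along which they close (so a half turn about z gives the same grasp; the last joint's range is limited). The gripper opens to 85 mm and grips with 20 to 120 N. Pads are 22 mm wide; open, the fingers measure 114 mm over their backs; the gripper's body (76 mm by 85 mm) begins 54 mm behind the grasp point. The pads swing forward as they close: fully open they stand 13 mm farther back than shut.
Start: joints at [-1.162, 0.264, 1.604, -0, 1.274, -0.037], TCP at [0.291, -0.609, 0.231] pointing down, gripper open.
Joint ranges: [-2.63, 2.63], [-0.94, 2.18], [0.31, 2.57], [-1.31, 4.45], [0, 2.66], [-2.55, 2.55]. Speed limits (rad/s): [2.57, 2.57, 3.14, 3.14, 3.14, 3.14].

INTERFACE

Orientations are given as a rotation vector (axis times angle).
In Python, from cell import r gives the robot as it stands. Calls block until the motion is done:
- r.move_ptp(position, orientation): joint-space move of the TCP to a pose.
- r.line_to(position, ori=None, velocity=0.15, threshold=None): straight line of the TCP; ori=None keeps the orientation; velocity is the mean speed in m/s. With threshold (N) it stops when the force on the tool has changed by that much, and returns True; else False.
- r.move_joints(angles): joint-space move.
- r.open_gripper() and r.gripper_close(): open the fingers fully, or close them until they stop; the grip force is fixed at half the most.
- r.dwell(seconds).
- r.ik(position, orientation): joint angles nearest the present ones, or None.
- r.get_obs(): the state.
- r.read_camera(name): name is "scene" or "top"; returns a dict with "color" (384x512x3 uint8, red, green, blue), "fx", "fy", "cx", "cy" (pixels), "distortion" ([k1, k2, p1, p2, k3] as OpenCV has them; the pictures are not rectified), "world_from_camera" (4x4, takes a point from camera to world coordinates). Camera axes: x right, y down, z forward; pixel columns grow to the right and rows downward; lengths in m; the calibration is good to about 2 mm. A picture is of the moment at which its call begins. There is no depth.
A pose or a line that the arm cannot do raises r.Unreachable and nothing moves.
- r.hand_in(): hands the job in; it is judged then, once.
The state is a dict: "time": time; "qpos": joint angles; "joint_velocities": joint speeds; "effort": joint torques, N m; "position": TCP position; "tcp_rot": TCP orientation; "ft_force": force on the tool from outside, world axes, zero at the start; "torque": the same for the moment, N m; "finger_gap": finger opening in m; "gripper_force": force on a finger pad.
Only numpy, scipy, OpenCV 4.12 (cv2) and the standard library are available. Lean on these libraries where they do the work, as an engineer would, in place of code of your own. Each camera call takes 0.05 s, during which the arm holds its last target. There are 200 camera calls.

## Working session

There is one attempt and no reset: what is moved stays moved. The work goes in short steps, each a Python script; the robot and the scene stay as the last script left them, time stands still between calls to the robot, and variables do not carry over. Pictures are saved under pics/ and viewed, at most 10 in all, crops included, and the job is handed in when it is done.

```bash
mkdir -p pics; ls; python3 - <<'E'
from cell import r
import cv2,numpy as np
for n in("scene","top"):
    c=r.read_camera(n); cv2.imwrite(f"pics/{n}0.png",c["color"][:,:,::-1]); print(n,c["fx"],c["fy"],c["cx"],c["cy"],c["distortion"]);print(np.round(c["world_from_camera"],3))
o=r.get_obs();print(o["time"],o["tcp_rot"],o["ft_force"],o["finger_gap"])
E
```

```text
pics
scene 384.06846352317 384.06846352317 257.1148019930943 194.57540552011272 [-0.09943325  0.          0.          0.          0.        ]
[[ 0.196  0.794 -0.576  1.177]
 [ 0.981 -0.163  0.109 -0.144]
 [-0.007 -0.586 -0.81   0.914]
 [ 0.     0.     0.     1.   ]]
top 385.40496833790877 385.40496833790877 255.33368668771584 192.74982657096743 [-0.05440944  0.          0.          0.          0.        ]
[[-0.009 -0.986  0.165  0.422]
 [-1.     0.008 -0.008 -0.056]
 [ 0.006 -0.165 -0.986  1.072]
 [ 0.     0.     0.     1.   ]]
0.1 [-3.06192471e+00 -6.94062785e-01  6.48655964e-04] [-0.12587434 -0.1005725  -0.54716507] 0.08534377799129292
```

View pics/scene0.png

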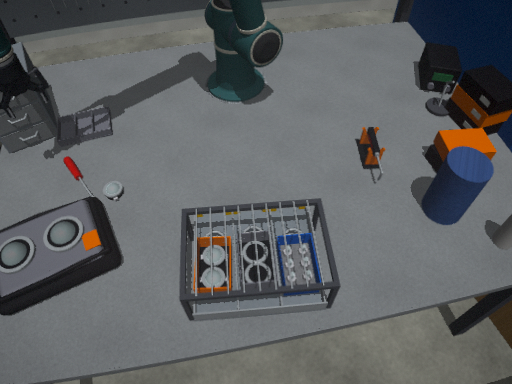

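View pics/top0.png

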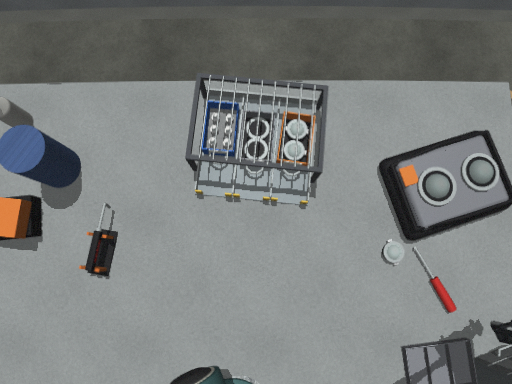

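Top view: the rack with yellow tabs is at about (200..305,190..203), and the orange bin is in the right-hand lane (295,140). The hook lies in its rest at about (102,250), tip at (107,206). Next I measure by colour masks.

```bash
cat > h.py <<'E'
import cv2,numpy as np
from cell import r
from scipy.spatial.transform import Rotation as R
def cast(c,px,z):
    K=np.array([[c["fx"],0,c["cx"]],[0,c["fy"],c["cy"]],[0,0,1]])
    p=cv2.undistortPoints(np.array(px,float).reshape(-1,1,2),K,np.array(c["distortion"])).reshape(-1,2)
    T=c["world_from_camera"]; d=np.c_[p,np.ones(len(p))]@T[:3,:3].T; o=T[:3,3]
    return o+d*((np.reshape(z,-1)-o[2])/d[:,2])[:,None]
def proj(c,P):
    K=np.array([[c["fx"],0,c["cx"]],[0,c["fy"],c["cy"]],[0,0,1]])
    T=np.linalg.inv(c["world_from_camera"])
    return cv2.projectPoints(np.array(P,float).reshape(-1,3),cv2.Rodrigues(T[:3,:3])[0],T[:3,3],K,np.array(c["distortion"]))[0].reshape(-1,2)
def blobs(c,lo,hi,amin=6):
    m=cv2.inRange(cv2.cvtColor(c["color"],cv2.COLOR_RGB2HSV),lo,hi)
    n,l,s,ce=cv2.connectedComponentsWithStats(m)
    return m,[(ce[i],s[i]) for i in range(1,n) if s[i][4]>=amin]
def ori(yaw): # tool down, tool x axis along yaw (hook x), y closing across
    return (R.from_euler('z',yaw)*R.from_euler('x',np.pi)).as_rotvec()
E
python3 - <<'E'
from h import *
for n in("top","scene"):
    c=r.read_camera(n)
    print(n,"yellow")
    for ce,s in blobs(c,(20,120,90),(32,255,255),3)[1]: print(ce.round(1),s,cast(c,ce,.04)[0].round(4))
    print("orange")
    for ce,s in blobs(c,(5,150,90),(18,255,255),5)[1]: print(ce.round(1),s,cast(c,ce,.07)[0].round(4))
    im=c["color"][:,:,::-1]
    a,b=((60,190,80,80),(190,70,145,145)) if n=="top" else ((340,110,80,80),(175,190,165,130))
    f=lambda q,w,h:cv2.resize(im[q[1]:q[1]+q[3],q[0]:q[0]+q[2]],(w,h),interpolation=cv2.INTER_CUBIC)
    if n=="top": A=np.hstack([f(a,320,320)[:300],f(b,480,480)[180:480]]) 
    else: A2=np.hstack([f(a,320,320)[:300],f((175,190,150,94),480,300)])
cv2.imwrite("pics/m1.png",np.vstack([A,A2]))
E
```

```text
top yellow
[198.3 190.9] [195 190   7   3  17] [0.6003 0.0909 0.04  ]
[227.5 194. ] [225 193   6   3  16] [0.5912 0.0115 0.04  ]
[235.8 194.8] [233 194   6   3  15] [ 0.5888 -0.011   0.04  ]
[266.  197.8] [263 197   7   3  16] [ 0.5799 -0.0928  0.04  ]
[273.3 198.6] [271 198   6   3  13] [ 0.5776 -0.1126  0.04  ]
[303.9 201.6] [301 201   7   3  14] [ 0.5688 -0.1953  0.04  ]
orange
[292.2 113.4] [287 113  11   2  13] [ 0.8087 -0.1669  0.07  ]
[280.  140.1] [277 115   7  47  67] [ 0.7327 -0.1317  0.07  ]
[305.1 115.1] [300 114  11   3  14] [ 0.8035 -0.202   0.07  ]
[313.3 121.1] [313 118   2   8  10] [ 0.7862 -0.224   0.07  ]
[285.6 159.6] [283 159   7   2   8] [ 0.6783 -0.1457  0.07  ]
[302.5 162.5] [296 161  11   4  19] [ 0.6702 -0.1907  0.07  ]
[408.4 175.2] [399 165  19  21 258] [ 0.6335 -0.4755  0.07  ]
[  8.9 216.3] [  0 198  22  40 733] [0.5307 0.5924 0.07  ]
[ 89.3 233.2] [ 87 232   6   3  13] [0.4853 0.3708 0.07  ]
[103.8 235.8] [102 234   5   4  17] [0.4786 0.3319 0.07  ]
[ 82.4 266.9] [ 80 266   6   3  17] [0.3986 0.3843 0.07  ]
[ 97.4 268.9] [ 94 267   9   6  30] [0.3936 0.
[... 432 characters left out ...]
0 1245] [0.489  0.6854 0.07  ]
[363.9 136.7] [360 127  10  17  90] [0.4275 0.3338 0.07  ]
[375.8 129.5] [374 127   5   7  19] [0.405  0.3824 0.07  ]
[370.6 157.6] [365 147  13  17 115] [0.5124 0.3222 0.07  ]
[381.4 151.7] [380 148   5  11  28] [0.4965 0.3633 0.07  ]
[ 90.8 239.5] [ 82 229  19  22 273] [ 0.63   -0.4755  0.07  ]
[203.5 241.3] [197 237  13  10 111] [ 0.691  -0.1906  0.07  ]
[217.8 240.7] [212 236  13  10 103] [ 0.6966 -0.155   0.07  ]
[229.2 259.7] [227 236   4  55 127] [ 0.754  -0.1353  0.07  ]
[193.9 280.1] [193 268   2  23  27] [ 0.7904 -0.2254  0.07  ]
[203.3 289.6] [197 287  14   6  67] [ 0.8182 -0.2062  0.07  ]
[220.1 288.6] [213 286  14   6  54] [ 0.8233 -0.1677  0.07  ]
```

View pics/m1.png

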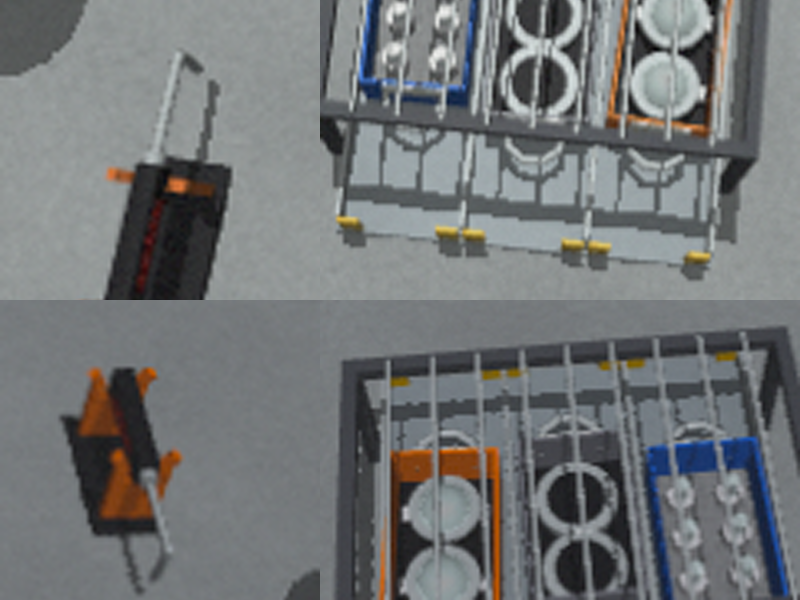

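The hook's tip bend is in the top picture near (105.5,204) and its shank starts near (99,230). The orange bin's handle bar is near (291,178) top and (214.7,233) scene. Next: check these numbers, then crop tighter on the handle.

```bash
python3 - <<'E'
from h import *
t=r.read_camera("top"); s=r.read_camera("scene")
print("shank top",cast(t,[[98.75,230],[105.5,203.75]],.062).round(4))
print("shank scene",cast(s,[[340+148/4,110+175/4],[340+170/4,110+250/4]],.062).round(4))
print("handle bar",cast(t,[[291.2,178.2]],.036).round(4),cast(s,[[214.7,232.8]],.036).round(4))
# rest tops via upright tips scene
print("tips scene",cast(s,[[340+96/4,110+72/4],[340+152/4,110+72/4],[340+118/4,110+152/4],[340+174/4,110+152/4]],.074).round(4))
f=lambda c,x,y,w,h:cv2.resize(c["color"][y:y+h,x:x+w,::-1],(400,400),interpolation=cv2.INTER_NEAREST)
cv2.imwrite("pics/m2.png",np.hstack([f(t,270,155,50,50),f(s,190,205,50,50)]))
# predicted rack points
def Rk(p): 
    a=-.1096; return np.array([.589,-.0525,0])+R.from_euler('z',a).apply(p)
for n,c in(("t",t),("s",s)):
    print(n,proj(c,[Rk([.06,0,.128]),Rk([0,.145,.042]),Rk([0,-.145,.042]),Rk([0,-.104,.006])]).round(1))
E
```

```text
shank top [[0.4942 0.3494 0.062 ]
 [0.5639 0.335  0.062 ]]
shank scene [[0.4953 0.3516 0.062 ]
 [0.5667 0.3398 0.062 ]]
handle bar [[ 0.6344 -0.1629  0.036 ]] [[ 0.652  -0.1602  0.036 ]]
tips scene [[0.3954 0.3454 0.074 ]
 [0.4038 0.3891 0.074 ]
 [0.4788 0.331  0.074 ]
 [0.487  0.3729 0.074 ]]
t [[253.4 165.6]
 [198.  189.2]
 [304.4 199.9]
 [288.1 200.3]]
s [[251.4 205.8]
 [302.5 201.4]
 [197.5 209.5]
 [213.7 215.4]]
```

View pics/m2.png

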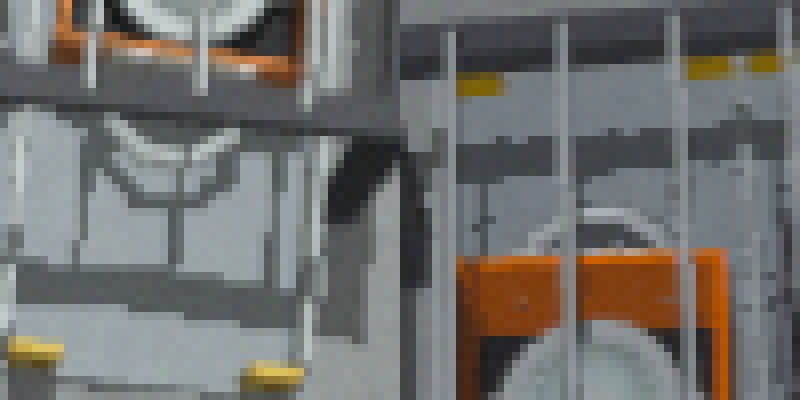

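The two views agree:
- **Handle bar:** about (0.646, -0.161), which is rack (0.069, -0.102) in the right lane. This is plausible.
- **Hook origin:** about (0.441, 0.359), yaw -0.17.

Now I grasp the hook.

```bash
python3 - <<'E'
from h import *
o=ori(-.17+np.pi)
r.move_ptp([.441,.359,.20],o); print(r.get_obs()["qpos"].__repr__())
print(r.line_to([.441,.359,.048],velocity=.12,threshold=6))
ob=r.get_obs(); print(ob["position"],ob["ft_force"])
r.gripper_close(); ob=r.get_obs(); print(ob["finger_gap"],ob["gripper_force"],ob["ft_force"],ob["time"])
c=r.read_camera("scene"); cv2.imwrite("pics/g.png",cv2.resize(c["color"][80:230,290:490,::-1],(800,600)))
E
```

```text
array([ 6.38327086e-01,  8.61369119e-02,  1.87014158e+00, -2.32054662e-04,
        1.18524890e+00, -7.61336300e-01])
False
[0.44172011 0.35954417 0.04896411] [-0.437897    0.54319522  0.53658601]
0.016726069731673576 58.94549310207367 [0.11706385 0.63144357 2.06051333] 5.7583
```

View pics/g.png

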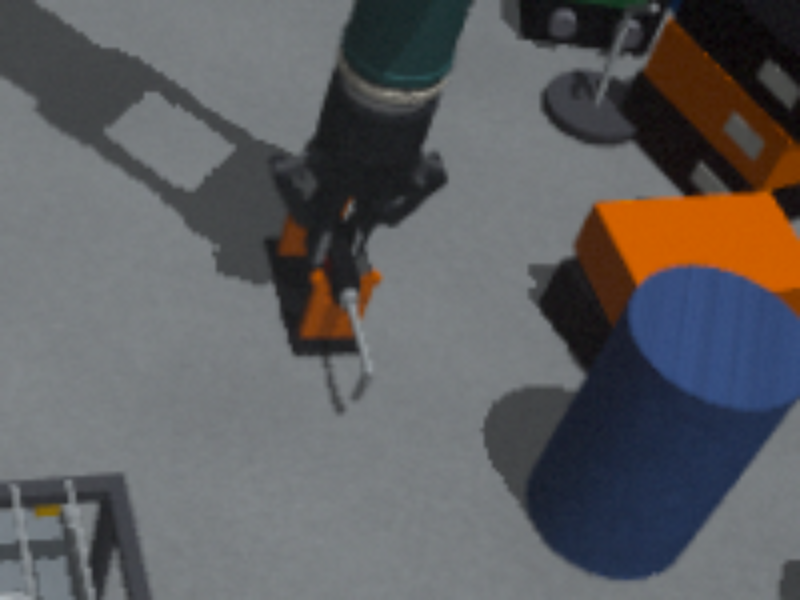

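The hook is gripped with a gap of 16.7 mm and is still in its notches. Next: lift it and carry it in front of the right lane, then measure the tip.

```bash
cat >> h.py <<'E'
YAW=-.1096
O=np.array([.589,-.0525,0])
def Rk(x,y,z): return O+R.from_euler('z',YAW).apply([x,y,z])
def toRk(p): return R.from_euler('z',-YAW).apply(np.asarray(p)-O)
def tcp(xt,yt,zo,dx=.121,dy=0): # TCP for hook tip at rack xt,yt, hook origin height zo
    return Rk(xt-dx,yt-dy,zo-.013)
E
python3 - <<'E'
from h import *
ob=r.get_obs(); np.save("grasp.npy",np.r_[ob["position"],ob["tcp_rot"]])
p=ob["position"]; r.line_to(p+[0,0,.15],velocity=.15); print("lifted",r.get_obs()["finger_gap"],r.get_obs()["ft_force"])
r.move_ptp(tcp(-.03,-.102,.21),ori(YAW+np.pi))
r.line_to(tcp(-.03,-.102,.10),velocity=.15); r.dwell(.3)
ob=r.get_obs(); print(ob["time"],ob["position"],ob["tcp_rot"],ob["qpos"],ob["ft_force"])
t=r.read_camera("top"); s=r.read_camera("scene")
tip=Rk(-.03,-.102,.064); pr=[proj(c,[tip,Rk(-.099+.052,-.102,.1)]) for c in(t,s)]; print(np.round(pr,1))
f=lambda c,x,y:cv2.resize(c["color"][y:y+60,x:x+60,::-1],(400,400),interpolation=cv2.INTER_NEAREST)
cv2.imwrite("pics/m3.png",np.hstack([f(t,262,170),f(s,185,175)]))
E
```

```text
lifted 0.016998448117867625 [ 0.63432629 -0.49681847 -1.05628916]
9.95 [ 0.42837475 -0.13762981  0.08783623] [ 1.72014660e-01  3.13529763e+00 -8.43329638e-04] [-3.66214708e-01 -2.49502329e-02  2.21136946e+00 -3.34554619e-05
  9.53505062e-01 -1.82737379e+00] [ 1.16664402 -0.21333694 -1.18526501]
[[[288.4 208.2]
  [289.1 213.1]]

 [[212.1 194.7]
  [210.6 181.8]]]
```

View pics/m3.png

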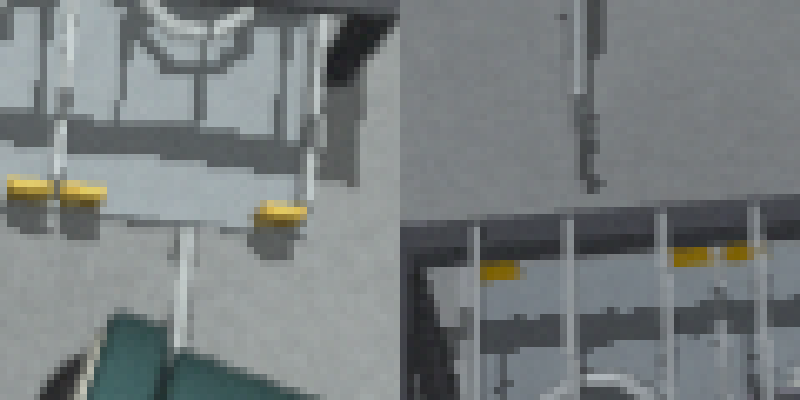

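```bash
python3 - <<'E'
from h import *
t=r.read_camera("top"); s=r.read_camera("scene")
a=cast(t,[[289.0,221.8],[290.0,203.8]],.1); b=cast(s,[[185+178/6.667,175],[185+180/6.667,175+95/6.667]],.1)
print(*[toRk(q).round(4) for q in a],*[toRk(q).round(4) for q in b])
print(proj(s,[Rk(-.026,-.102,.1),Rk(-.03,-.102,.064)]).round(1),proj(t,[Rk(-.026,-.102,.1)]).round(1))
print(toRk(cast(t,[[262+195/6.667,170+30/6.667]],.036)[0]).round(4),toRk(cast(s,[[215,231.5]],.036)[0]).round(4))
E
```

```text
[-0.0692 -0.1037  0.1   ] [-0.0232 -0.1023  0.1   ] [-0.0702 -0.0988  0.1   ] [-0.0216 -0.0988  0.1   ]
[[210.8 188. ]
 [212.1 194.7]] [[289.8 204.9]]
[ 0.0676 -0.104   0.036 ] [ 0.0705 -0.0993  0.036 ]
```

The hook sits where predicted: tip on the handle's line within 1–2 mm, handle bar at rack x≈0.069. Now in under the shelf, then down into the bow.

```bash
python3 - <<'E'
from h import *
print(r.line_to(tcp(.084,-.1025,.098),velocity=.08,threshold=4))
r.dwell(.3); f0=r.get_obs()["ft_force"]; np.save("f0.npy",f0)
print(r.line_to(tcp(.084,-.1025,.062),velocity=.04,threshold=2.5))
r.dwell(.2); ob=r.get_obs(); print(ob["time"],toRk(ob["position"]),f0,ob["ft_force"]-f0)
t=r.read_camera("top"); s=r.read_camera("scene")
f=lambda c,x,y:cv2.resize(c["color"][y:y+60,x:x+60,::-1],(400,400),interpolation=cv2.INTER_NEAREST)
cv2.imwrite("pics/m4.png",np.hstack([f(t,262,150),f(s,185,190)]))
E
```

```text
False
False
13.275 [-0.03669325 -0.10256126  0.04939038] [-0.84641059 -0.37702946 -1.73984466] [0.51945343 0.02400342 0.9074915 ]
```

View pics/m4.png

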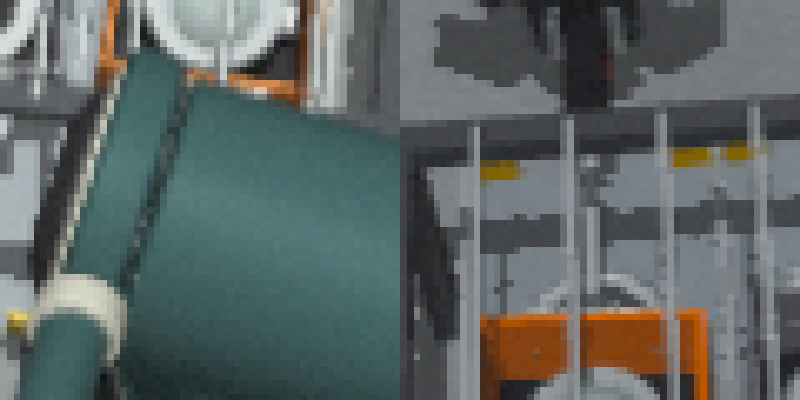

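The scene picture shows the shank passing over the bow bar at about (595,280), with the tip between bar and wall. Now a gentle pull: engage slowly, then draw.

```bash
cat >> h.py <<'E'
f0=np.load("f0.npy") if __import__("os").path.exists("f0.npy") else np.zeros(3)
def st():
    ob=r.get_obs(); return ob["time"],toRk(ob["position"])[0]+.121,R.from_euler('z',-YAW).apply(ob["ft_force"]-f0).round(2)
E
python3 - <<'E'
from h import *
Z=.062;Y=-.1025
r.dwell(.2);print(st())
print(r.line_to(tcp(.064,Y,Z),velocity=.012,threshold=3)); print(st())
for x in (.05,.03,.01,0):
    print(r.line_to(tcp(x,Y,Z),velocity=.025,threshold=8)); print(st())
E
```

```text
(13.575, np.float64(0.08400422614973752), array([0.88, 1.19, 0.47]))
True
(14.5333, np.float64(0.07374031713171786), array([3.43, 0.43, 1.09]))
False
(15.5917, np.float64(0.04959696513177854), array([ 2.98, -0.39,  0.89]))
False
(16.5417, np.float64(0.029621491440974063), array([3.06, 0.07, 0.93]))
False
(17.4917, np.float64(0.009646784024760519), array([2.73, 1.03, 1.03]))
False
(18.0417, np.float64(-0.0005327498045937518), array([3.06, 0.22, 0.35]))
```

```bash
python3 - <<'E'
from h import *
Z=.062;Y=-.1025
print(r.line_to(tcp(-.014,Y,Z),velocity=.02,threshold=6), st())
x=-.014
for i in range(30):
    x-=.001
    hit=r.line_to(tcp(x,Y,Z),velocity=.008,threshold=4); s=st(); print(round(x,4),hit,s)
    if hit or s[2][0]>6.5: break
E
```

```text
False (18.8917, np.float64(-0.014282530489752504), array([ 2.96, -0.66,  0.63]))
-0.015 False (19.1667, np.float64(-0.014934811693228855), array([ 5.47, -0.22, -0.39]))
-0.016 False (19.4417, np.float64(-0.016019175089382443), array([ 4.77, -0.37,  0.64]))
-0.017 False (19.7167, np.float64(-0.017117746523151983), array([4.85, 0.27, 0.13]))
-0.018 False (19.9917, np.float64(-0.01812637955347815), array([4.8 , 0.04, 0.04]))
-0.019 False (20.2667, np.float64(-0.019108101996110127), array([3.81, 0.58, 0.51]))
-0.02 False (20.5417, np.float64(-0.020089350361110397), array([4.88, 0.37, 0.77]))
-0.021 False (20.8167, np.float64(-0.021096999024501212), array([ 4.14, -0.22,  1.01]))
-0.022 False (21.0917, np.float64(-0.022109225345843975), array([4.4 , 0.89, 0.96]))
-0.023 False (21.3667, np.float64(-0.023141721838007945), array([6.02, 1.02, 0.32]))
-0.024 False (21.6417, np.float64(-0.024108906809035574), array([4.4 , 0.56, 0.19]))
-0.025 False (21.9167, np.float64(-0.02482603853650675), array([ 5.62, -0.22,  0.58]))
-0.026 False (22.1917, np.float64(-0.02508934078124489), array([ 7.52,  0.15, -2.65]))
```

```bash
cat >> h.py <<'E'
def favg(n=4):
    F=[]
    for _ in range(n): r.dwell(.03); F.append(st()[2])
    return np.mean(F,0).round(2),np.max(F,0)[0]
E
python3 - <<'E'
from h import *
Z=.062;Y=-.1025;x=-.026
print(st(),favg())
for i in range(24):
    x-=.0003
    hit=r.line_to(tcp(x,Y,Z),velocity=.004,threshold=4); F,m=favg(); print(round(x,4),hit,st()[1].round(5),F,m)
    if F[0]>10.3 or m>13: break
E
```

```text
(22.1917, np.float64(-0.02508934078124489), array([ 7.52,  0.15, -2.65])) (array([ 7.79,  0.43, -2.22]), np.float64(8.57))
-0.0263 False -0.02518 [ 7.77  0.02 -2.31] 8.12
-0.0266 False -0.02539 [ 8.57 -0.15 -2.4 ] 8.92
-0.0269 False -0.02561 [ 8.92 -0.22 -2.86] 9.08
-0.0272 False -0.02576 [ 9.24 -0.33 -3.24] 9.97
-0.0275 False -0.0258 [ 9.87 -0.33 -4.05] 10.36
-0.0278 False -0.02583 [10.79  0.12 -4.1 ] 11.2
```

```bash
python3 - <<'E'
from h import *
Z=.062;Y=-.1025;x=-.0278
for i in range(6):
    F,m=favg(6); print(round(x,4),st()[1].round(5),F,m)
    if F[0]>11.5: break
    x-=.0002
    r.line_to(tcp(x,Y,Z),velocity=.004,threshold=4)
s=r.read_camera("scene")
cv2.imwrite("pics/m5.png",cv2.resize(s["color"][195:255,175:255,::-1],(800,600),interpolation=cv2.INTER_NEAREST))
print(favg(8),r.get_obs()["time"])
E
```

```text
-0.0278 -0.02586 [10.72 -0.12 -4.  ] 11.0
-0.028 -0.02585 [11.12 -0.16 -4.7 ] 11.8
-0.0282 -0.02584 [12.06  0.14 -5.26] 13.01
(array([11.78, -0.13, -5.32]), np.float64(12.45)) 26.0417
```

View pics/m5.png

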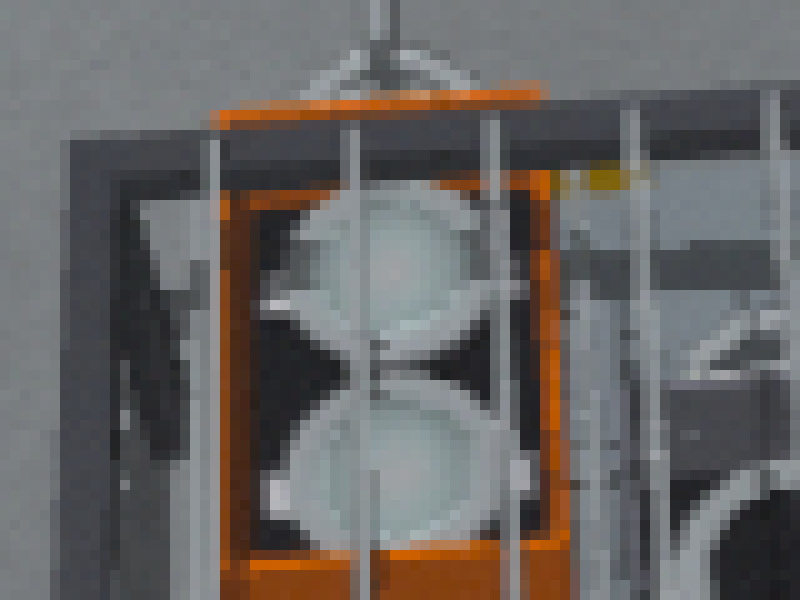

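The bin's front top edge runs from about (196.8,206.8) to (229,204.2). I compare its slope with the home prediction while holding the pull.

```bash
python3 - <<'E'
from h import *
s=r.read_camera("scene")
print(proj(s,[Rk(0,-.148,.061),Rk(0,-.060,.061)]).round(1))
e=cast(s,[[196.8,206.8],[229,204.2]],.061); e=toRk(e); print(e.round(4), (e[0]-e[1])[0]/(e[1]-e[0])[1])
# subpixel top edge of orange by column
m=cv2.cvtColor(s["color"],cv2.COLOR_RGB2HSV); pts=[]
for u in range(198,229):
    col=m[200:210,u]; k=np.where((col[:,1]>130)&(col[:,0]<20))[0]
    if len(k): pts.append((u,200+k.mean()))
P=toRk(cast(s,pts,.061)); print("yaw rel",-np.polyfit(P[:,1],P[:,0],1)[0], len(pts), P[:,0].mean())
# yellow tab line for rack yaw (scene), lower inner face line
y=[toRk(cast(s,ce,.03)[0]) for ce,q in blobs(s,(20,120,90),(32,255,255),6)[1]]; y=np.array(y);print(y.round(4))
print(favg(20),st())
E
```

```text
[[195.4 205.6]
 [228.  203.2]]
[[ 0.0041 -0.1443  0.061 ]
 [ 0.0036 -0.0574  0.061 ]] 0.005477913058808191
yaw rel -0.005604566340127738 31 0.002845965909312067
[[ 0.0111  0.1424  0.03  ]
 [ 0.0109  0.0355  0.03  ]
 [ 0.0112  0.0619  0.03  ]
 [ 0.0117 -0.0426  0.03  ]]
(array([11.66,  0.02, -5.09]), np.float64(12.94)) (26.7583, np.float64(-0.02586709427770556), array([11.34, -0.47, -4.92]))
```

```bash
python3 - <<'E'
from h import *
Z=.062;Y=-.1025
r.line_to(tcp(-.02835,Y,Z),velocity=.004,threshold=4)
print(favg(45),st())
r.line_to(tcp(-.023,Y,Z),velocity=.008); print(favg(),st())
print(r.line_to(tcp(-.016,Y,Z),velocity=.015,threshold=3)); print(favg(),st())
print(r.line_to(tcp(-.016,Y,.10),velocity=.03,threshold=3)); print(favg(),st())
E
```

```text
(array([12.12, -0.04, -5.4 ]), np.float64(13.24)) (28.5083, np.float64(-0.025875999673251604), array([11.9 ,  0.64, -5.62]))
(array([0.77, 0.61, 0.45]), np.float64(1.17)) (29.4583, np.float64(-0.023302660007130216), array([0.58, 1.08, 0.5 ]))
False
(array([0.62, 0.48, 0.78]), np.float64(1.0)) (30.2083, np.float64(-0.016107313531480344), array([ 1.  , -0.21,  0.8 ]))
False
(array([1.27, 0.57, 0.37]), np.float64(1.44)) (31.7583, np.float64(-0.016201674716387116), array([ 1.34, -0.21,  1.05]))
```

The bin was held at 12 N and released cleanly. Next: carry the hook above the rest, measure how it sits in the grip, and check the bin.

```bash
python3 - <<'E'
from h import *
r.line_to(tcp(-.016,-.1025,.20),velocity=.15)
r.line_to(tcp(-.08,-.1025,.21),velocity=.15)
g=np.load("grasp.npy"); r.move_ptp(g[:3]+[0,0,.07],g[3:]); r.dwell(.2)
ob=r.get_obs(); print(ob["time"],ob["position"],ob["finger_gap"])
t=r.read_camera("top"); s=r.read_camera("scene")
h=R.from_euler('z',-.17); oo=ob["position"]+[0,0,.013]
for c in(t,s): print(proj(c,oo+h.apply([[.052,0,0],[.1285,0,0],[.121,0,-.0395]])).round(1))
f=lambda c,x,y,n:cv2.resize(c["color"][y:y+n,x:x+n,::-1],(400,400),interpolation=cv2.INTER_NEAREST)
cv2.imwrite("pics/m6.png",np.vstack([np.hstack([f(t,80,180,50),f(s,350,120,50)]),cv2.resize(t["color"][160:210,240:340,::-1],(800,200)[:2],interpolation=cv2.INTER_AREA)]))
E
```

```text
35.1833 [0.44187317 0.35841462 0.11868109] 0.016968028937445
[[ 87.5 228.5]
 [ 94.5 198.1]
 [ 99.9 203.2]]
[[381.9 136.9]
 [388.1 157.1]
 [383.8 164.3]]
```

View pics/m6.png

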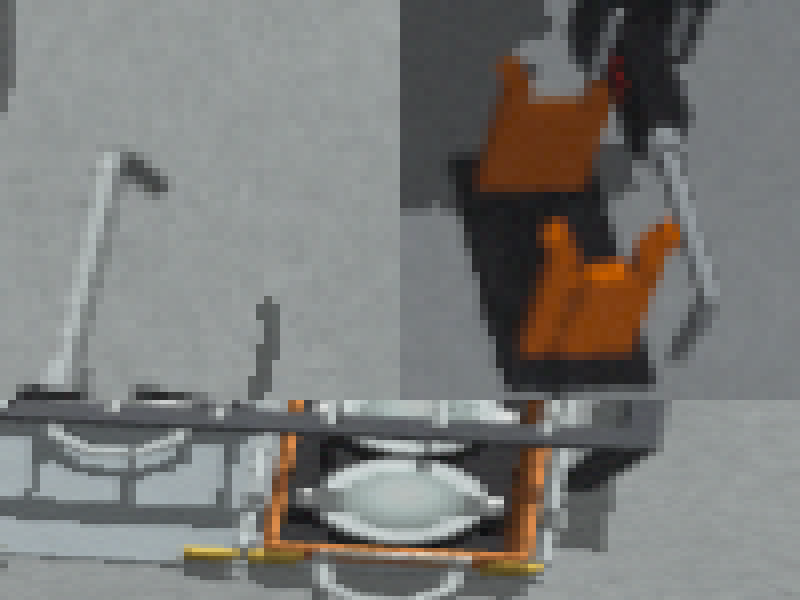

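The hook sits as predicted: its end is at (94,199) against a predicted (94.5,198.1). The bin is flush on both tabs in the top view. Now I lay the hook down.

```bash
python3 - <<'E'
from h import *
g=np.load("grasp.npy")
print(r.line_to([.441,.359,.070],ori(-.17+np.pi),velocity=.06,threshold=6))
print(r.line_to([.441,.359,.048],velocity=.02,threshold=4)); ob=r.get_obs(); print(ob["position"]-g[:3],ob["ft_force"])
if ob["position"][2]<.0525:
    r.open_gripper(); r.dwell(.2)
    p=r.get_obs()["position"]; r.line_to([p[0],p[1],.20],velocity=.1)
    r.move_ptp([.35,-.3,.28],ori(np.pi-.4)); r.dwell(.2)
t=r.read_camera("top"); s=r.read_camera("scene")
print(r.get_obs()["time"])
f=lambda c,x,y,n:cv2.resize(c["color"][y:y+n,x:x+n,::-1],(300,300),interpolation=cv2.INTER_NEAREST)
cv2.imwrite("pics/m7.png",np.vstack([np.hstack([f(t,65,195,75),f(s,335,110,75)]),np.hstack([f(t,260,150,75),f(s,185,190,75)])]))
E
```

```text
False
True
[-4.96208464e-04 -3.77085078e-04 -2.10936840e-05] [0.05779045 0.60769177 4.91766386]
42.5
```

View pics/m7.png

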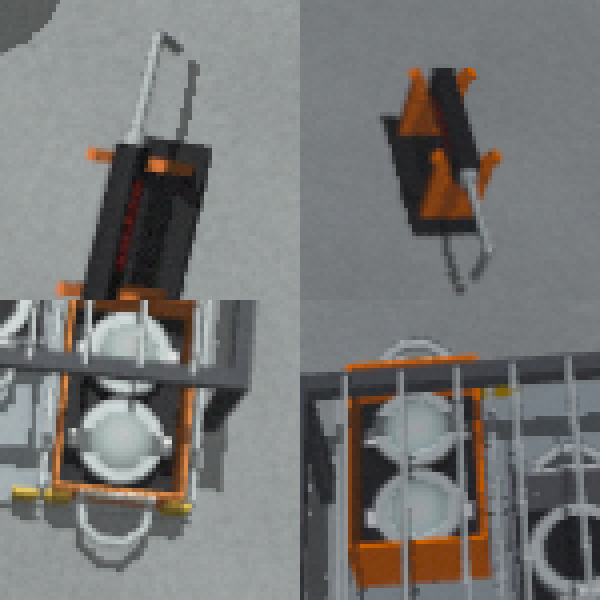

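The hook lies in both notches as before, and the bin sits square on both tabs. The robot is clear.

```bash
python3 -c "
from cell import r
print(r.hand_in())"
```

```text
the job is handed in; nothing more can be done
None
```

The orange bin is drawn forward, square and flush on both yellow tabs as far as the cameras and force readings show; it was held at about 12 N for over a second (highest reading 13.2 N), the hook is back in its rest, and the job was handed in at about 43 s.

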